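# Open the push-and-turn cap of a vented cleaner jug

## Task

Get the white cleaner jug ready to pour: first pull its blue vent plug straight up until it clicks open, then press the orange safety cap down, twist it anticlockwise (seen from above) while it is pressed until it is free, and lift it off. Finish while still gripping the cap, holding it level and still, straight above the open neck and 5 to 10 cm higher than it sat; do not put it down or let go. Leave the vent open and do not shift or tip the jars, bottles and other things standing around.

Things in the scene. Friction and masses are not known exactly. Their poses are not given: they have to be found in the camera images.
- jug: White plastic cleaner jug, 165 x 105 mm in plan, strapped into a grey spill tray (210 x 150 mm, 22 mm high) fixed to the bench; it never moves. Origin: on the bench under the jug's middle; x = its long axis, towards the orange cap; z up. Flat shoulder 140 mm above the bench. The cap's vertical axis is at x = +45 mm, y = 0; the vent plug's at x = -45 mm, y = 0.
- neck (a point): Centre of the neck's rim (34 mm across, 43 mm over its three catches), on the cap's axis, 166 mm above the bench, hidden in the cap at the start. A spring-loaded valve disc in it pushes the cap up: 4 N as it sits, about 10 N when the cap bottoms, 8 mm lower.
- cap: Loose orange ribbed push-and-turn cap, 55 mm across, 36 mm high, 25 to 50 g, white pointer line on top. Origin: centre of its underside, 154 mm above the bench (14 mm above the shoulder) when seated; z up, x along the pointer, which starts along the jug's x. Gripped across its round side at any yaw; sturdy, 50 N of grip is fine.
- cap_top (a point): Centre of the cap's flat top, 190 mm above the bench when seated. How the cap works: lugs inside lock it under the catches, so as it sits it neither turns nor lifts. Held down by more than 5 mm (it bottoms at 8 mm) it turns anticlockwise seen from above; it is free to lift when turned by 35 to 85 degrees (aim at 60); a hard stop ends the turn at about 88. It never turns clockwise.
- vent (a joint): Push-pull vent plug: height raised, 0 m = pushed in (closed, at the start), 0.0105 m = pulled up fully (open). A spring detent holds it at either end; pulling it over takes about 6 N, and past the middle it snaps up by itself and stays.
- vent_top (a point): Centre of the top of the vent plug, a blue upright cylinder 21 mm across and 22 mm high, standing on a thinner white boss (16 mm across, 10 mm high) on the jug's shoulder; this point is 172 mm above the bench when closed. It is taken across its round side from above.
- jar_red: Bystander: dark red jar with brass lid, 68 mm across, 85 mm high, standing beside the jug. Origin: centre of its underside.
- beaker: Bystander: clear plastic measuring cup, 72 mm across, 85 mm high, standing beside the jug on the other side. Origin: centre of its underside.
- jar_green: Bystander: brown jar with green lid, 68 mm across, 85 mm high. Origin: centre of its underside.
- tape_roll: Bystander: roll of brown tape lying flat, 96 mm across, 48 mm high. Origin: centre of its underside.
- flask: Bystander: white bottle with blue cap, 64 mm across, 170 mm high. Origin: centre of its underside.
- tin: Bystander: metal tin with paper label, 80 mm across, 110 mm high. Origin: centre of its underside.
Not all that is in view belongs to the job. Several things have the shape of the cap; the one meant has the colours described above.

How it is judged:
On the way, in this order (a step that is already met when the one before it is completed fails the run):
1. the vent plug is pulled up open, the cap still seated (value of joint vent above 0.008 m and z of cap in the frame of jug below 0.16 m), for 0.1 s.
2. the cap is pressed down at least 4 mm on its neck (z of cap in the frame of jug below 0.15 m and horizontal distance between cap and neck below 0.006 m), for 0.05 s.
3. the cap is turned at least 23 degrees, still on the neck (angle between the x axis of cap and the x axis of jug, either way round above 0.4 rad and z of cap in the frame of jug below 0.162 m and horizontal distance between cap and neck below 0.008 m), for 0.05 s.
At the end, for the whole second after the job is handed in: The vent is open (raised over 8 mm); the cap is held in the fingers (over 1 N), 40 to 120 mm above its seated height, within 25 mm of the neck's axis, tilted less than 0.25 rad, still (under 30 mm/s) and touching nothing of the jug (value of joint vent above 0.008 m and z of cap in the frame of jug between 0.194 and 0.274 m and horizontal distance between cap and neck below 0.025 m and angle between cap's own z axis and vertical below 0.25 rad and linear speed of cap below 0.03 m/s and contact force between the fingers and cap above 1 N and contact force between cap and jug below 0.2 N); the arm keeps its last pose, push and grip.
It fails at once if a bystander is shifted by more than 30 mm or tipped (distance of any of jar_red, beaker, jar_green, tape_roll, flask, tin from where it was at the start of the episode above 0.03 m or angle between any of jar_red, beaker, jar_green, tape_roll, flask, tin's own z axis and vertical above 0.5 rad).
It also fails if it takes over 45 s, if anything falls off the work surface, if the arm or the gripper's body presses on something with over 40 N, if the wrist force passes 120 N, or if a joint passes its speed limit or range.

## Robot

A 7-joint arm with a two-finger parallel gripper is mounted at the origin on the work surface. World frame = base frame: x ahead of the robot, y to its left, z up, the work surface at z = 0. Lengths are in m, angles in rad, forces in N, time in s.
With the tool pointing down it reaches from about 0.425 to 0.825 m from the base axis. Payload 3.6 kg.
Tool frame: the origin (TCP) lies at the very end of the fingers, on their centre line; the grasp point (between the pads) lies 19 mm behind it; z points along the fingers, y is the direction in which the jaws open and shut (so a half turn about z gives the same grasp; the last joint's range is limited). The gripper opens to 93 mm and grips with 3 to 60 N. Pads are 15 mm wide; open, the fingers measure 128 mm over their backs; the gripper's body (75 mm by 188 mm) begins 65 mm behind the grasp point.
Start: joints at [-1.198, 0.615, -0.013, 1.423, 0.008, 1.103, -0.04], TCP at [0.253, 0.599, 0.219] pointing down, gripper open.
Joint ranges: [-3.12, 3.12], [-0.3, 2.06], [-1.34, 1.32], [0.26, 2.42], [-1.36, 4.5], [0.01, 1.98], [-2.84, 2.84]. Speed limits (rad/s): [2.79, 2.79, 3.14, 3.14, 3.14, 3.14, 3.14].

## Interface

Orientations are given as a unit quaternion [w, x, y, z].
In Python, from cell import read_state, capture, camera_info, job_done gives the robot as it stands.
- The arm moves only by the shell command python3 -m creep 'ROWS'. ROWS is JSON, one flat list of numbers, 5 for each row, row after row: the shift along the world's x, y, z as a fraction of full scale, then the turn about the world's z as a fraction of full scale, then the opening, from 0 (shut) to 1 (fully open). A call has 1 to 5 rows; each row shifts and turns the pose as measured when the row begins; what a row does not reach is not made up. Full scale, the value 1, is 0.2 m for a shift and pi rad for a turn. A row lasts 1/8 s, in which the tool goes at most 62.5 mm and 10.7 degrees, less where a joint would pass 70% of its speed; a pose out of reach is approached as far as the arm can. A call with a number of a shift or a turn outside -1 to 1 is refused whole. A call with a gripper value outside its range is refused whole. The fingers move at their own pace and stop on an object; the grip force is fixed at half the most. Time passes only in rows, so rows that do not move let the fingers close. It gives the time, the measured TCP pose, the force and the opening at its end, in the units of the state.
- read_state(): the state, without advancing time (a new reading comes with each control period).
- capture(name): name is "scene" or "top"; returns (picture, depth): 420x560x3 uint8, red, green, blue; 420x560 float32, m along the optical axis (not along the pixel's ray), 0 where there is no reading.
- camera_info(name): a dict with "vfov" (degrees; the focal length in pixels is half the picture's height over the tangent of half this angle, whatever the lens; pixels are square), "cx", "cy" (the principal point, pixels), "k1" (the pictures are not rectified: a ray, as slopes to the right and down, at radius r is drawn at 1 + k1 r^2 times it, then the intrinsics apply), "xyz" and "orientation" of the camera in the world. Camera axes: x right, y up, looking along -z (the intrinsics and any distortion apply to the point x, -y, -z); pixel columns grow to the right and rows downward; lengths in m; the calibration is good to about 2 mm. A picture is of the moment at which its call begins. camera_info takes no time and is no camera call.
- job_done(): hands the job in, once; it reports no verdict.
The state is a dict: "time": time; "qpos": joint angles; "qvel": joint speeds; "effort": joint torques, N m; "tool_pos": TCP position; "ee_rot": TCP orientation; "force": force on the tool from outside, world axes, zero at the start; "wrist_torque": the same for the moment, N m; "width": finger opening in m.
Only numpy, scipy, OpenCV 4.12 (cv2) and the standard library are available. Lean on these libraries where they do the work, as an engineer would, in place of code of your own. Each camera call takes 0.05 s, during which the arm holds its last target.

## Working session

There is one attempt and no reset: what is moved stays moved. The work goes in short steps, Python scripts to look and compute and a shell command to move; the robot and the scene stay as the last step left them, time stands still between calls to the robot, and variables do not carry over. Pictures are saved under pics/ and viewed, and the job is handed in when it is done.

```bash
mkdir -p pics; ls
python3 - <<'E'
from cell import *
import cv2,numpy as np
print(read_state())
for n in("scene","top"):
    print(camera_info(n)); p,d=capture(n); cv2.imwrite(f"pics/{n}0.png",p[:,:,::-1]); np.savez(f"pics/{n}0.npz",p=p,d=d)
E
```

```text
pics
{'time': 0.0, 'qpos': array([-1.19750006,  0.61590492, -0.01263174,  1.42486057,  0.00812628,
        1.10339284, -0.04040713]), 'qvel': array([ 2.24787403e-04,  1.18594451e-06, -3.49209952e-04, -8.45555082e-04,
       -7.43978071e-04,  8.29770371e-04, -5.07682771e-04]), 'effort': array([ 2.03325981e-04, -4.58932185e+01,  2.08674478e-01, -1.65744370e+01,
       -6.12200098e-02,  2.04250461e-02,  2.41059824e-04]), 'tool_pos': array([0.25268854, 0.59803106, 0.21750312]), 'ee_rot': array([-2.25182072e-04,  1.98528400e-01,  9.80094329e-01, -1.23720876e-03]), 'force': array([-0.23627185,  0.19715411,  0.42685125]), 'wrist_torque': array([-0.00770213,  0.01835763,  0.02487016]), 'width': 0.09290700786564425}
{'vfov': 50.29847046231445, 'cx': 279.3155745933776, 'cy': 214.39988670351264, 'k1': -0.13768485322126303, 'xyz': array([1.11551466, 0.45406317, 0.92954222]), 'orientation': array([0.40399673, 0.15496253, 0.336136  , 0.83653204])}
{'vfov': 48.085156652786395, 'cx': 283.5763001506312, 'cy': 205.6543315944402, 'k1': -0.1552117119528989, 'xyz': array([ 0.37197973, -0.00694962,  1.37497223]), 'orientation': array([ 0.71075029,  0.04542835, -0.04882761, -0.70027577])}
```

View pics/scene0.png

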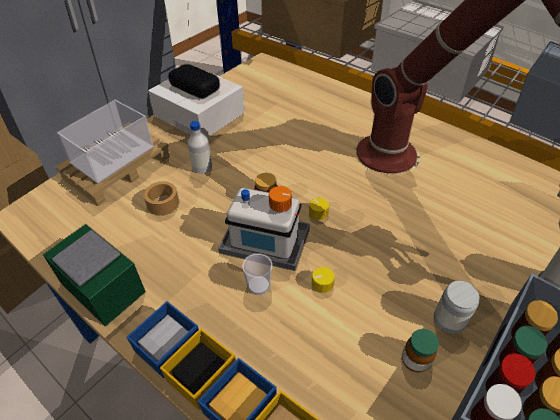

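View pics/top0.png

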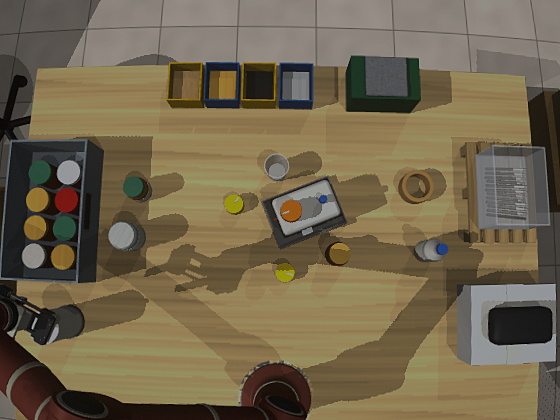

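The scene view shows the jug at about (262,225), with the orange cap at (280,199), the vent at (245,196), and yellow cap-shaped decoys at (319,208) and (322,279). In the top view the orange cap is at (291,210) and the vent at (323,199), with yellow decoys at (233,204) and (285,272). The only orange cap on the jug is the one meant. I'll confirm this in a crop and measure.

```bash
cat > h.py <<'E'
import numpy as np,cv2
from scipy.spatial.transform import Rotation as R
from cell import *
def cam(n):
    c=camera_info(n);f=210/np.tan(np.radians(c['vfov']/2));q=c['orientation']
    return c,f,R.from_quat([q[1],q[2],q[3],q[0]]).as_matrix()
def ray(n,uv):
    c,f,M=cam(n);K=np.array([[f,0,c['cx']],[0,f,c['cy']],[0,0,1.]])
    s=cv2.undistortPoints(np.array([[uv]],float),K,np.array([c['k1'],0,0,0.]))[0,0]
    return c['xyz'],M@np.array([s[0],-s[1],-1.])
def plane(n,uv,z):
    o,d=ray(n,uv);return o+d*(z-o[2])/d[2]
def proj(n,P):
    c,f,M=cam(n);p=M.T@(np.array(P)-c['xyz']);a=np.array([p[0],-p[1]])/-p[2]
    a=a*(1+c['k1']*(a@a));return a*f+[c['cx'],c['cy']]
def tri(uv1,uv2):
    o1,d1=ray("scene",uv1);o2,d2=ray("top",uv2);d1/=np.linalg.norm(d1);d2/=np.linalg.norm(d2)
    s=np.linalg.lstsq(np.c_[d1,-d2],o2-o1,rcond=None)[0];a=o1+s[0]*d1;b=o2+s[1]*d2
    return (a+b)/2,np.linalg.norm(a-b)
def grab(n,tag):
    p,d=capture(n);cv2.imwrite(f"pics/{tag}.png",p[:,:,::-1]);np.savez(f"pics/{tag}.npz",p=p,d=d);return p,d
def crop(p,x,y,w,h,s,tag):
    cv2.imwrite(f"pics/{tag}.png",cv2.resize(p[y:y+h,x:x+w,::-1],None,fx=s,fy=s,interpolation=cv2.INTER_CUBIC))
E
python3 - <<'E'
from h import *
S=np.load("pics/scene0.npz");T=np.load("pics/top0.npz")
a=cv2.resize(S['p'][160:300,205:345],(400,400),interpolation=cv2.INTER_CUBIC)
b=cv2.resize(T['p'][155:255,250:350],(400,400),interpolation=cv2.INTER_CUBIC)
cv2.imwrite("pics/crop1.png",np.hstack([a,b])[:,:,::-1])
for n,D in(("scene",S),("top",T)):
    hsv=cv2.cvtColor(D['p'],cv2.COLOR_RGB2HSV)
    for nm,lo,hi in(("orange",(5,180,90),(14,255,255)),("blue",(105,150,60),(120,255,255)),("yellow",(24,180,90),(34,255,255))):
        m=cv2.inRange(hsv,lo,hi);k,_,st,ce=cv2.connectedComponentsWithStats(m)
        for i in range(1,k):
            if st[i,4]>12:print(n,nm,st[i],ce[i].round(1),np.median(D['d'][_==i]) )
E
```

```text
scene orange [173  41  11   6  15] [178.6  43.4] 3.5009992
scene orange [174  47  13   9  19] [180.8  51.6] 3.564555
scene orange [269 186  23  26 430] [280.5 197.6] 1.0625689
scene orange [420 352  17  10  35] [428.5 357.9] 0.90721524
scene blue [228   5   3  12  15] [228.9  10.7] 2.3186965
scene blue [190 121  10   9  70] [194.4 125.1] 1.3012604
scene blue [241 190   8  11  70] [245.  194.8] 1.0967457
scene blue [127 302  71  65 822] [157.5 331.3] 0.9633118
scene blue [198 359  78  61 706] [230.5 388.8] 0.8710282
scene yellow [310 198  19  21 214] [320.2 206. ] 1.2542012
scene yellow [312 267  22  25 412] [323.1 278.7] 1.086202
top blue [204  62  35  39 185] [222.2  81. ] 1.3675026
top blue [279  64  34  38 160] [297.1  86.7] 1.3673625
top blue [319 195   8   8  47] [322.6 198.8] 1.2169518
top blue [437 244  11  11  92] [441.8 248.8] 1.2035987
top yellow [224 194  19  19 261] [233.3 203.6] 1.351106
top yellow [275 263  20  19 269] [284.5 272.1] 1.3258356
```

View pics/crop1.png

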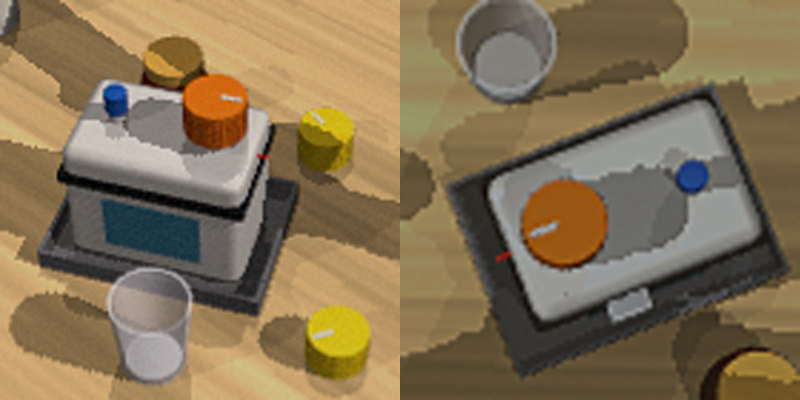

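The crop confirms it: an orange cap with a white pointer sits on the white jug (left crop 216,105; right crop 565,222), next to the blue vent plug (115,100 / 692,176). The yellow caps lie on the bench and are decoys.

Run:
```python
from h import *
S=np.load("pics/scene0.npz");T=np.load("pics/top0.npz")
def pts(n,D,m):
    v,u=np.nonzero(m);out=[]
    c,f,M=cam(n)
    for a,b in zip(u,v):
        o,d=ray(n,(a,b)); z=D['d'][b,a]
        if z>0: out.append(o+d*z)
        else: out.append([0,0,0])
    return np.array(out),u,v
cs={}
for n,D,roi in(("scene",S,(205,160,140,140)),("top",T,(250,155,100,100))):
    hsv=cv2.cvtColor(D['p'],cv2.COLOR_RGB2HSV)
    M=np.zeros(hsv.shape[:2],np.uint8);x,y,w,h=roi;M[y:y+h,x:x+w]=1
    for nm,lo,hi in(("orange",(3,190,60),(16,255,255)),("blue",(105,120,50),(122,255,255))):
        m=cv2.inRange(hsv,lo,hi)*M
        k,l,st,ce=cv2.connectedComponentsWithStats(m);i=1+np.argmax(st[1:,4])
        if nm=="blue": # pick the smallest distance to plug
            i=min(range(1,k),key=lambda j:np.hypot(*(ce[j]-((245,195) if n=="scene" else (322.6,198.8)))))
        m=(l==i).astype(np.uint8);m=cv2.fillPoly(m,cv2.findContours(m,0,2)[0],1)
        P,u,v=pts(n,D,m); top=np.percentile(P[:,2],90)
        sel=P[:,2]>top-.006
        print(n,nm,st[i],"ztop",np.percentile(P[:,2],[50,80,95]).round(4),"topface depth centre",P[sel].mean(0).round(4),"px",u[sel].mean().round(2),v[sel].mean().round(2),sel.sum())
        cs[n,nm]=(u[sel].mean(),v[sel].mean())
for nm,z in(("orange",.19),("blue",.172)):
    print(nm,tri(cs["scene",nm],cs["top",nm]),plane("top",cs["top",nm],z),plane("scene",cs["scene",nm],z))
# bystanders
for nm,uv,z in(("beaker",(276,163),.085),("jarred lid",(339,253),.085),("yellow1",(233,204),.04),("yellow2",(285,271),.04)):print(nm,plane("top",uv,z).round(3))
```

```text
scene orange [269 186  23  26 483] ztop [0.1894 0.1913 0.1925] topface depth centre [ 0.5228 -0.0316  0.1906] px 279.77 194.17 306
scene blue [241 190   9  11  73] ztop [0.1702 0.1734 0.1746] topface depth centre [ 0.5567 -0.1142  0.1727] px 244.88 192.59 41
top orange [281 200  21  22 344] ztop [0.1897 0.1919 0.1941] topface depth centre [ 0.5192 -0.0304  0.1905] px 290.94 210.39 308
top blue [319 195   8   8  51] ztop [0.1714 0.174  0.1756] topface depth centre [ 0.5536 -0.1123  0.1721] px 322.63 198.52 46
orange (array([ 0.52027865, -0.0316423 ,  0.18835183]), np.float64(0.0030342203705029567)) [ 0.51920086 -0.03036198  0.19      ] [ 0.52235222 -0.03189057  0.19      ]
blue (array([ 0.55476893, -0.11378541,  0.17116799]), np.float64(0.0033553373971463504)) [ 0.55361297 -0.11236128  0.172     ] [ 0.55617714 -0.11468829  0.172     ]
beaker [0.665 0.011 0.085]
jarred lid [ 0.417 -0.166  0.085]
yellow1 [0.554 0.133 0.04 ]
yellow2 [ 0.365 -0.019  0.04 ]
```

```bash
python3 -m creep '[0,0,0.25,0,1, 0,0,0.25,0,1, 0.1,-0.2,0.2,0,1, 0.1,-0.25,0,-0.05,1, 0.1,-0.25,0,-0.05,1]'
```

```text
time: 0.72
tool_pos: [0.3095, 0.4561, 0.3561]
ee_rot: [-0.003, 0.349, 0.937, -0.004]
force: [0.9, 0.1, 0.5]
width: 0.093
```

```bash
python3 -m creep '[0.12,-0.28,0,-0.05,1, 0.12,-0.28,0,-0.05,1, 0.12,-0.28,0,-0.05,1, 0.12,-0.28,0,0,1, 0.12,-0.28,0,0,1]'; python3 -m creep '[0.12,-0.28,0,0,1, 0.12,-0.28,0,0,1, 0.12,-0.28,0,0,0.6, 0.12,-0.28,0,0,0.6, 0.12,-0.28,-0.1,0,0.6]'; python3 -c "
from h import *
s=read_state();q=s['ee_rot'];print(s['tool_pos'],R.from_quat([q[1],q[2],q[3],q[0]]).as_matrix(),s['qpos'])"
```

```text
time: 1.35
tool_pos: [0.4302, 0.1677, 0.355]
ee_rot: [-0.005, 0.565, 0.825, -0.004]
force: [0.2, 0.4, 0.2]
width: 0.0932
time: 1.98
tool_pos: [0.551, -0.1177, 0.3359]
ee_rot: [-0.004, 0.564, 0.826, -0.003]
force: [0.5, 0.7, 0.2]
width: 0.0679
[ 0.55102537 -0.1176526   0.335932  ] [[-3.64770715e-01  9.31041424e-01 -1.02074511e-02]
 [ 9.31089451e-01  3.64790924e-01  1.27055715e-04]
 [ 3.84187964e-03 -9.45770380e-03 -9.99947895e-01]] [-0.12182403  0.41632712  0.45593182  1.48636272 -0.18327657  1.29175456
  0.72595766]
```

```bash
python3 -m creep '[0.02,0.02,-0.2,0.005,0.6, 0,0,-0.2,0,0.6, 0,0,-0.2,0,0.5, 0,0,0,0,0.5]'
python3 - <<'E'
from h import *
s=read_state();q=s['ee_rot'];tp=s['tool_pos'];print(tp,R.from_quat([q[1],q[2],q[3],q[0]]).as_matrix().round(4))
a,_=grab("scene","s1");b,_=grab("top","t1")
print(proj("scene",tp),proj("top",tp))
a=cv2.resize(a[130:250,185:305],(400,400),interpolation=2);b=cv2.resize(b[145:255,270:380],(400,400),interpolation=2)
cv2.imwrite("pics/c2.png",np.hstack([a,b])[:,:,::-1])
E
```

```text
time: 2.48
tool_pos: [0.5533, -0.1208, 0.2095]
ee_rot: [-0.006, 0.562, 0.827, -0.006]
force: [-0.3, 0.2, 0.6]
width: 0.0469
[ 0.55325264 -0.12078784  0.20949408] [[-0.3685  0.9295 -0.0158]
 [ 0.9296  0.3685 -0.0031]
 [ 0.003  -0.0158 -0.9999]]
[242.74936178 179.56585056] [327.29103784 196.50560575]
```

View pics/c2.png

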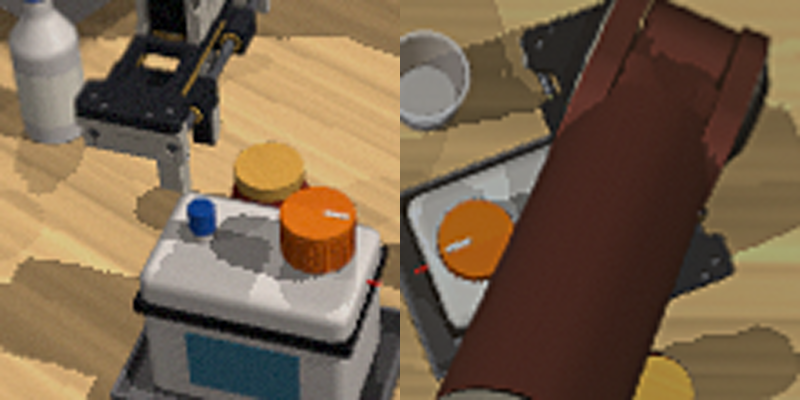

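The left crop shows the finger tips at about scene px (238,187) and (246,172). Their midpoint matches the projected TCP, so the calibration agrees. The vent lies about 7 mm to the +y side.

```bash
python3 -m creep '[0.01,0.037,0,0,0.5, 0,0,0,0,0.5]';python3 -m creep '[0,0,-0.1,0,0.5, 0,0,-0.1,0,0.5, 0,0,0,0,0.5]'
```

```text
time: 2.82
tool_pos: [0.5603, -0.1142, 0.2169]
ee_rot: [0.001, 0.562, 0.827, -0.003]
force: [0.4, -0.3, 0.0]
width: 0.0467
time: 3.2
tool_pos: [0.5629, -0.1141, 0.1801]
ee_rot: [0.005, 0.561, 0.828, -0.001]
force: [0.2, 0.1, 0.3]
width: 0.0464
```

```bash
python3 -m creep '[-0.02,0,0,0,0.5, 0,0,0,0,0.5]';python3 -m creep '[0,0,0,0,0.5]'
```

```text
time: 3.45
tool_pos: [0.5599, -0.1144, 0.1824]
ee_rot: [0.007, 0.561, 0.828, 0.0]
force: [-0.1, 0.0, -0.0]
width: 0.0462
time: 3.58
tool_pos: [0.5603, -0.1146, 0.1831]
ee_rot: [0.008, 0.561, 0.828, 0.0]
force: [1.7, -0.5, -0.3]
width: 0.0462
```

```bash
python3 -m creep '[-0.025,0.005,-0.1,0,0.5, -0.003,0,-0.06,0,0.5]'
```

```text
time: 3.82
tool_pos: [0.5561, -0.1139, 0.1523]
ee_rot: [0.01, 0.561, 0.828, 0.001]
force: [-0.8, -0.1, 0.1]
width: 0.0462
```

Run:
```python
from h import *
s=read_state();q=s['ee_rot'];tp=s['tool_pos'];print(tp,R.from_quat([q[1],q[2],q[3],q[0]]).as_matrix().round(4))
a,_=grab("scene","s2")
crop(a,205,150,100,100,6,"c3")
print(proj("scene",tp),proj("scene",tp+[0,0,.019]))
```

```text
[ 0.55612768 -0.11391422  0.15234699] [[-0.3711  0.9284  0.018 ]
 [ 0.9285  0.3713 -0.0088]
 [-0.0149  0.0135 -0.9998]]
[245.65808129 198.42651962] [245.14450978 192.90094607]
```

View pics/c3.png

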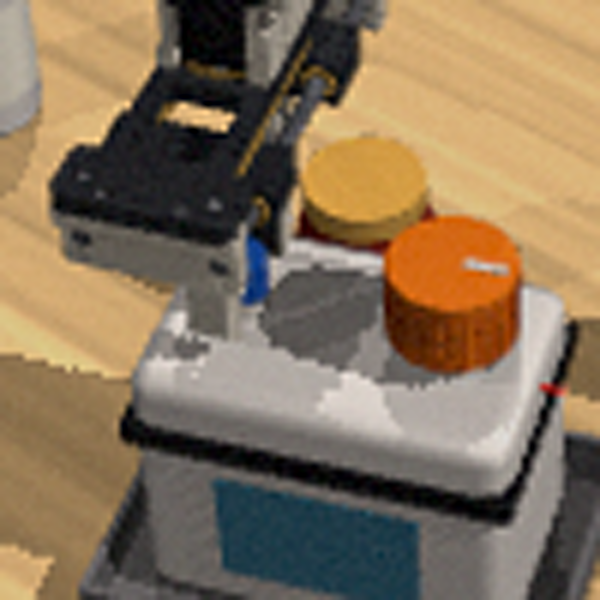

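The near finger stands in front of the blue plug (crop 258,270), with the plug between the fingers. Closing now.

```bash
python3 -m creep '[0,0,-0.005,0,0, 0,0,0,0,0, 0,0,0,0,0, 0,0,0,0,0]'
```

```text
time: 4.38
tool_pos: [0.5538, -0.1153, 0.1506]
ee_rot: [0.008, 0.561, 0.828, -0.001]
force: [-1.3, -0.0, -0.5]
width: 0.0205
```

Width is 20.5 mm, so the plug is gripped. Pulling up.

```bash
python3 -m creep '[0,0,0.02,0,0, 0,0,0.02,0,0]';python3 -m creep '[0,0,0.02,0,0, 0,0,0.01,0,0]'
```

```text
time: 4.62
tool_pos: [0.5538, -0.1153, 0.1573]
ee_rot: [0.008, 0.561, 0.828, -0.001]
force: [-0.1, -0.8, -3.5]
width: 0.0202
time: 4.88
tool_pos: [0.5538, -0.1153, 0.1617]
ee_rot: [0.008, 0.561, 0.828, -0.002]
force: [6.5, -2.8, -25.3]
width: 0.0201
```

The force jumped to 25 N after 11 mm, so the plug is at its upper stop. Releasing and rising.

```bash
python3 -m creep '[0,0,0,0,0.4, 0,0,0,0,0.5, 0,0,0,0,0.6]';python3 -m creep '[0,0,0.15,0,0.8, 0,0,0.2,0,1, 0,0,0,0,1]'
python3 - <<'E'
from h import *
a,_=grab("scene","s3");crop(a,205,150,100,100,6,"c4")
s=read_state();q=s['ee_rot'];tp=s['tool_pos'];print(tp,R.from_quat([q[1],q[2],q[3],q[0]]).as_matrix().round(4))
E
```

```text
time: 5.25
tool_pos: [0.5556, -0.1149, 0.1645]
ee_rot: [0.009, 0.561, 0.828, -0.0]
force: [-0.3, 0.6, -0.1]
width: 0.0457
time: 5.62
tool_pos: [0.5562, -0.115, 0.2386]
ee_rot: [0.01, 0.561, 0.828, 0.001]
force: [0.3, -0.6, -0.0]
width: 0.0759
[ 0.55493119 -0.11440043  0.23671501] [[-0.371   0.9285  0.0142]
 [ 0.9285  0.3712 -0.0095]
 [-0.0141  0.0097 -0.9999]]
```

View pics/c4.png

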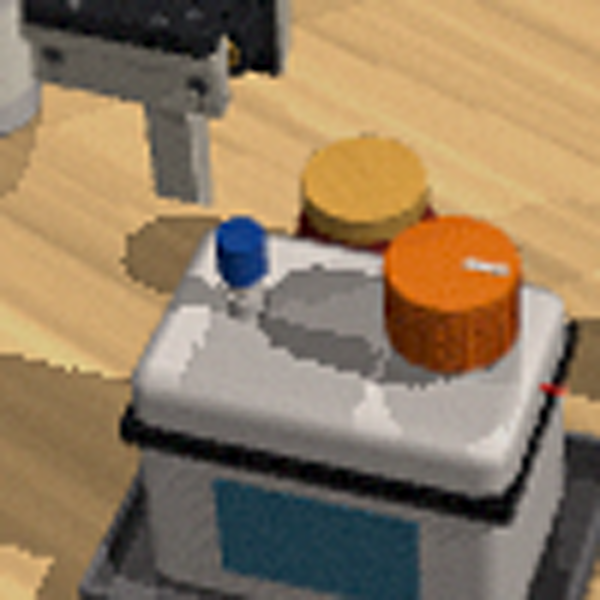

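The vent now stands raised (crop 242,252, white stem visible below it) and the cap is unchanged. Moving over the cap.

```bash
python3 -m creep '[-0.0875,0.206,0,0,1, -0.0875,0.206,0,0,1, 0,0,0,0,1]'
python3 - <<'E'
from h import *
s=read_state();q=s['ee_rot'];tp=s['tool_pos'];print(tp,R.from_quat([q[1],q[2],q[3],q[0]]).as_matrix().round(4),s['qpos'])
E
```

```text
time: 6.05
tool_pos: [0.5171, -0.0298, 0.2344]
ee_rot: [0.006, 0.561, 0.828, -0.001]
force: [0.6, -0.2, -0.8]
width: 0.0931
[ 0.51707234 -0.02976454  0.23435123] [[-0.37    0.929   0.0097]
 [ 0.9289  0.3701 -0.0088]
 [-0.0117  0.0057 -0.9999]] [-0.29302562  0.41223521  0.4365103   1.79758467 -0.1981181   0.96524186
  0.60203314]
```

```bash
python3 -m creep '[0.016,-0.011,-0.1,0,1, 0,0,-0.1,0,1]';  python3 -m creep '[0,0,0,0,1]'
```

```text
time: 6.3
tool_pos: [0.5211, -0.0334, 0.1939]
ee_rot: [0.008, 0.561, 0.828, -0.001]
force: [-0.4, -0.0, -0.0]
width: 0.0931
time: 6.42
tool_pos: [0.5199, -0.0343, 0.1922]
ee_rot: [0.006, 0.562, 0.827, -0.002]
force: [0.4, 0.8, 0.5]
width: 0.093
```

```bash
python3 -m creep '[0.004,0.011,-0.08,0,1, 0,0,-0.08,0,1]'
python3 - <<'E'
from h import *
a,_=grab("scene","s4");crop(a,225,140,100,100,6,"c5")
s=read_state();print(s['tool_pos'],s['force'])
E
```

```text
time: 6.68
tool_pos: [0.5226, -0.0342, 0.1613]
ee_rot: [0.009, 0.563, 0.826, -0.002]
force: [-0.7, 0.6, -0.3]
width: 0.0928
[ 0.52132382 -0.03438377  0.15952138] [0.17419396 0.17930452 0.12081184]
```

View pics/c5.png

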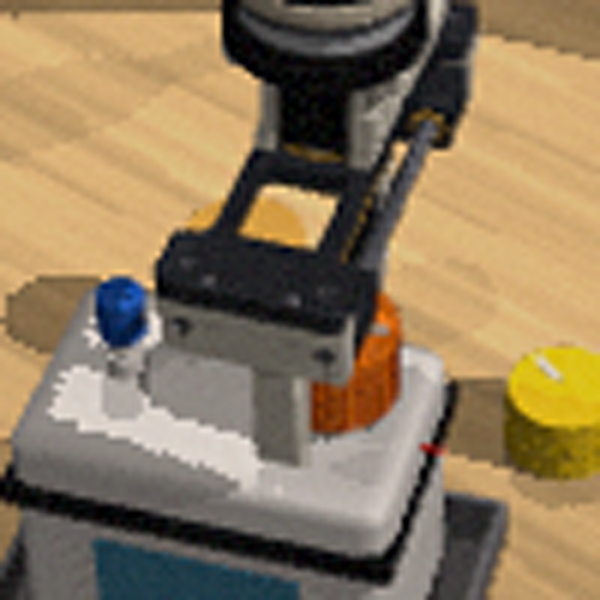

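```bash
python3 -m creep '[-0.004,0.013,-0.018,0,1]'; python3 -m creep '[0,0,0,0,0.5, 0,0,0,0,0.4, 0,0,0,0,0.3, 0,0,0,0,0.3]'
```

```text
time: 6.85
tool_pos: [0.5211, -0.0327, 0.1563]
ee_rot: [0.008, 0.564, 0.826, -0.003]
force: [0.4, 0.3, -0.2]
width: 0.0928
time: 7.35
tool_pos: [0.5218, -0.033, 0.158]
ee_rot: [0.009, 0.564, 0.826, -0.002]
force: [-2.9, -1.6, 0.0]
width: 0.0574
```

```bash
python3 -m creep '[0,0,0,0,0, 0,0,0,0,0]'
```

```text
time: 7.6
tool_pos: [0.5208, -0.0334, 0.1579]
ee_rot: [0.008, 0.564, 0.826, -0.003]
force: [-0.4, -1.3, -0.7]
width: 0.0545
```

Width is 54.5 mm, so the cap is gripped. Pressing down.

```bash
python3 -m creep '[0,0,-0.02,0,0, 0,0,-0.02,0,0]'; python3 -m creep '[0,0,-0.02,0,0]'
```

```text
time: 7.85
tool_pos: [0.521, -0.0334, 0.151]
ee_rot: [0.008, 0.564, 0.826, -0.002]
force: [-3.6, -0.5, 8.7]
width: 0.0546
time: 7.98
tool_pos: [0.5211, -0.0334, 0.1496]
ee_rot: [0.008, 0.564, 0.826, -0.001]
force: [-10.5, 2.2, 36.2]
width: 0.0542
```

```bash
python3 -m creep '[0,0,-0.005,0.04,0, 0,0,-0.007,0.04,0]'; python3 -m creep '[0,0,-0.007,0.04,0]'
```

```text
time: 8.22
tool_pos: [0.5226, -0.0329, 0.1503]
ee_rot: [0.009, 0.453, 0.892, 0.001]
force: [-3.9, 0.9, 8.9]
width: 0.0543
time: 8.35
tool_pos: [0.5224, -0.0326, 0.1499]
ee_rot: [0.009, 0.394, 0.919, 0.003]
force: [-4.6, 0.7, 9.6]
width: 0.0545
```

```bash
python3 -m creep '[0,0,-0.007,0.04,0, 0,0,-0.007,0.04,0]'; python3 -m creep '[0,0,-0.007,0.04,0, 0,0,-0.007,0.04,0, 0,0,-0.004,0.045,0]'
python3 - <<'E'
from h import *
a,_=grab("scene","s5");crop(a,225,140,100,100,6,"c6")
E
```

```text
time: 8.6
tool_pos: [0.523, -0.0321, 0.1499]
ee_rot: [0.01, 0.272, 0.962, 0.005]
force: [-4.0, 0.9, 10.4]
width: 0.0544
time: 8.98
tool_pos: [0.5226, -0.0311, 0.1504]
ee_rot: [0.009, 0.073, 0.997, 0.008]
force: [-2.7, 0.0, 9.6]
width: 0.0544
```

View pics/c6.png

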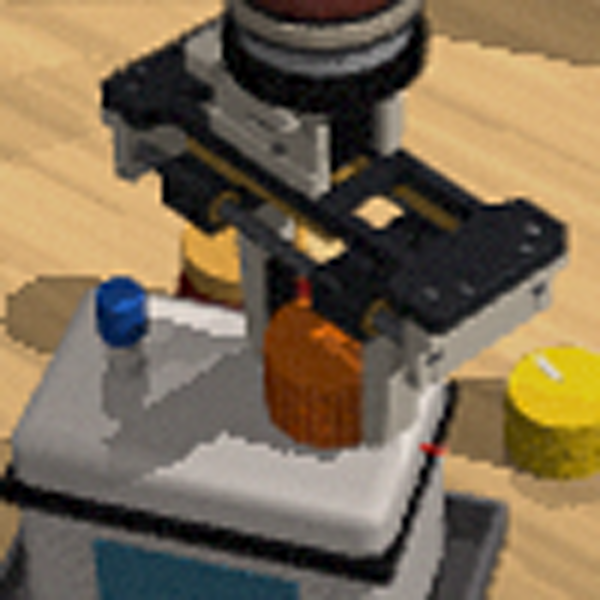

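The tool has turned 60° and the vent is still up. The pointer is hidden under the gripper, so I'll lift gently and check the force.

```bash
python3 -m creep '[0,0,0.03,0,0, 0,0,0.03,0,0]'; python3 -m creep '[0,0,0.04,0,0, 0,0,0.04,0,0]'
```

```text
time: 9.28
tool_pos: [0.5229, -0.0314, 0.1631]
ee_rot: [0.009, 0.072, 0.997, 0.009]
force: [-0.7, -1.1, -0.6]
width: 0.0546
time: 9.52
tool_pos: [0.5234, -0.0311, 0.1794]
ee_rot: [0.009, 0.072, 0.997, 0.009]
force: [0.7, 0.3, 0.2]
width: 0.0548
```

```bash
python3 -m creep '[-0.005,0,0.1,0,0, 0,0,0.1,0,0, 0,0,0.06,0,0, 0,0,0,0,0]'
python3 - <<'E'
from h import *
a,_=grab("scene","s6");b,_=grab("top","t6")
a=cv2.resize(a[130:250,205:325],(400,400),interpolation=2);b=cv2.resize(b[145:255,240:350],(400,400),interpolation=2)
cv2.imwrite("pics/c7.png",np.hstack([a,b])[:,:,::-1])
s=read_state();print(s['tool_pos'],s['qvel'].round(4),s['force'],s['width'])
E
```

```text
time: 10.02
tool_pos: [0.5234, -0.0302, 0.234]
ee_rot: [0.011, 0.072, 0.997, 0.009]
force: [-0.5, -0.6, -0.3]
width: 0.0546
[ 0.5225444  -0.03017673  0.23277757] [ 0.0008  0.0093 -0.0008  0.0113 -0.0008  0.0009  0.    ] [-0.41518155  0.02921588 -0.04898242] 0.054216467459121225
```

View pics/c7.png

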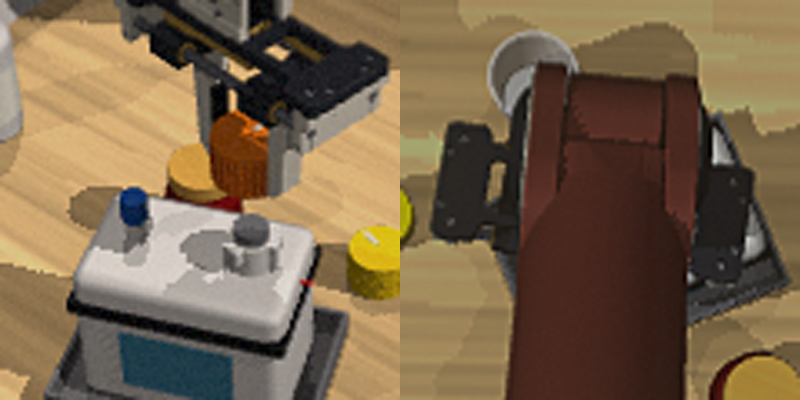

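The cap is clear of the neck (left crop: cap at 240,155, open neck with grey valve disc at 252,235), and the vent is still up. Checking the alignment numerically.

```bash
python3 -m creep '[-0.005,-0.005,0,0,0]'
python3 - <<'E'
from h import *
p,d=grab("scene","s7")
hsv=cv2.cvtColor(p,cv2.COLOR_RGB2HSV)
m=cv2.inRange(hsv,(3,190,60),(16,255,255));m[:150]=0;m[210:]=0;m[:,:255]=0;m[:,300:]=0
k,l,st,ce=cv2.connectedComponentsWithStats(m);i=1+np.argmax(st[1:,4]);print(st[i])
v,u=np.nonzero(l==i);P=[]
for a,b in zip(u,v):
    o,r=ray("scene",(a,b));P.append(o+r*d[b,a])
P=np.array(P);print("cap z range",np.percentile(P[:,2],[3,50,97]))
o,r=ray("scene",(280.6,199));print("disc",o+r*d[199,280])
A=np.c_[2*P[:,:2],np.ones(len(P))]
side=P[(P[:,2]<np.percentile(P[:,2],60))];A=np.c_[2*side[:,:2],np.ones(len(side))];x=np.linalg.lstsq(A,(side[:,:2]**2).sum(1),rcond=None)[0];print("side circle",x[:2],np.sqrt(x[2]+x[:2]@x[:2]))
s=read_state();print(s['time'],s['tool_pos'],s['ee_rot'],np.abs(s['qvel']).max(),s['width'])
E
```

```text
time: 10.25
tool_pos: [0.5211, -0.0311, 0.232]
ee_rot: [0.008, 0.071, 0.997, 0.009]
force: [0.5, 0.0, -0.5]
width: 0.0544
[268 163  18  27 373]
cap z range [0.23136643 0.26310242 0.26688757]
disc [ 0.52366628 -0.02848843  0.17694813]
side circle [ 0.45948074 -0.05471275] 0.08707111806665319
10.3 [ 0.52082002 -0.03136318  0.23193796] [0.00815215 0.071595   0.99736099 0.00887483] 0.00422349504673016 0.05452596710320903
```

Cap top is at about 0.266 m, roughly 76 mm above seated. It is within about 4 mm of the neck axis, level and still.

```bash
python3 -c "
from cell import *
print(job_done())"
```

```text
the job is handed in; nothing more can be done
None
```

The jug is ready to pour and I've handed the job in at about 10.3 s; no verdict came back.

- **Vent:** I pulled the blue plug up about 11 mm until it hit its stop at 25 N. It was still raised in the last picture.
- **Cap:** I pressed it down until it bottomed at about 8 mm, with a 36 N peak. I then turned it 60° anticlockwise at about 10 N of press, and it lifted off with almost no resistance.
- **Final checks:** The cap is gripped at 54.5 mm and held about 76 mm above where it sat. It is within about 4 mm of the neck's axis, tilted about 0.02 rad by the tool's pose, and nearly still. I saw no bystander near the jug move, but I did not measure the bystanders again at the end.
- **Disagreements:** The two cameras differed by about 3 mm on the cap and vent positions, and the arm crept by about half a millimetre per row, which I corrected. A circle fit to the cap's side gave a meaningless result (87 mm radius), so I ignored it and relied on the tool position and depth readings.

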